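# Hang a keyhole fork bracket on the rack's spring stud

## Task

Hang the loose fork bracket on the free stud of the tool rack: bring the round part of its keyhole over the stud's head, plate flat against the rail, then slide it down until the head clicks into the recess at the top of the slot, and let go. The stud has been reset by hand, so its exact height has to be found by eye or by feel; feel for it gently, pressing on the face of its head with well under 12 N, never push the bracket against the stud or the rail with more than 30 N, do not knock the bracket hanging beside it, and leave the small parts on the bench where they lie.

Things in the scene. Friction and masses are not known exactly. Their poses are not given: they have to be found in the camera images.
- fork: loose fork bracket, bare grey steel, 0.35 kg, standing upright on its foot: plate 54 wide (y), 5 thick (x), 190 mm high (z) with a keyhole; at its foot a two-pronged fork 8 mm thick reaches 60 mm out from the front (-x), gussets to 30 mm high. Origin: middle of the plate's underside, halfway through its thickness, on the bench at the start; z up. It must hang the same way up, prongs away from the rail
- grip_tab (a point): the bracket's plain top, 167 mm above body fork's origin (plate ends at 190), axes as body fork: pinch here from above across the 5 mm thickness, one finger in front and one behind. Keep the fingertips at least 145 mm above the origin: when the bracket is home the rail's top edge can be up to 138 mm above its origin
- keyhole (a point): centre of the keyhole's round part, 25 mm in diameter, 46 mm above body fork's origin, halfway through the plate; axes as body fork. The slot rises from it: 17 mm wide at its mouth (55 mm above the origin), narrowing to 12 mm (61 mm above it)
- slot_end (a point): where the stud's axis lies in the bracket when it is fully home, with the shank against the slot's round end: 91 mm above body fork's origin, so 45 mm above point keyhole; halfway through the plate, axes as body fork. Here the plate's front has a round recess 17 mm across, 2.6 mm deep, into which the stud's head drops
- rack: tool rack, fixed: level steel rail 250 long (y), 66 high, 10 mm thick, on two dark green posts with feet that reach 63 mm in front of it. Origin: on the bench under the middle of the rail's front face; -x points out of that face towards the robot, z up. The face is x = 0, from 142 to 208 mm above the bench. Nothing is above the rail
- stud_place: free stud position, 45 mm left or right of the rail's middle. Origin: on the rail's front face, 175 mm above the bench, middle of an upright dark slot; axes as body rack. The stud (level, along x) is clamped in that slot anywhere from 14 mm below to 14 mm above the origin: this pose does not show its height. Press on the head and wipe the bracket down till the hole drops over it, or look
- stud_head (a joint): lift of the stud's head out from the rail against its spring, m: 0 alone, about 0.002 with the plate behind it, under 0.0012 once in the recess. Head 21 mm wide, front 10.5 mm out from the rail, chamfer 1 mm, rim 6.5 to 9.5 mm out, cone behind it; shank 9 mm. Sliding down takes 5 to 15 N in all (more than the bracket's weight), eases as the head drops in, then stops hard within 4 mm
- hung_fork: a like bracket hanging fully home on the rack's other stud (fixed), a pull stud in its fork. Origin: middle of its plate's underside in the plane of its back (the rail's face), 84 mm above the bench; axes as body rack. It is 90 mm along the rail from the free stud; leave it alone
- pull_stud: bystander: a loose turned steel pull stud lying on the bench, 104 x 35 x 28 mm; origin at the middle of its underside
- dowel: bystander: a plain steel dowel lying on the bench, 60 mm long, 16 mm in diameter; origin at the middle of its underside
- roller_cutter: bystander: a toothed slab mill lying on the bench, 52 x 44 x 35 mm; origin at the middle of its underside
There are look-alikes about, which are no part of the job. Of the things that look like the fork, take the one that is nearest to the robot's base at the start.

How it is judged:
By the outcome, as a careful person would: the job done as asked, in the order asked, and still so for the second after the job is handed in, with the robot touching nothing.
It also fails if it takes over 72 s, if anything falls off the work surface, if the arm or the gripper's body presses on something with over 40 N, if the wrist force passes 120 N, or if a joint passes its speed limit or range.

## Robot

A 6-joint arm with a two-finger parallel gripper is mounted at the origin on a cart in front of the work surface, level with it; the furniture and walls round the work are solid. World frame = base frame: x ahead of the robot, y to its left, z up, the work surface at z = 0. Lengths are in mm, angles in rad, forces in N, time in s.
With the tool pointing down it reaches from about 350 to 925 mm from the base axis. Payload 6.4 kg.
Tool frame: the origin (TCP) lies midway between the tips of the shut fingers; the grasp point (between the pads) lies r.grip_point_offset behind it (r.grip_point_offset is the distance from the TCP to the grasp point, in mm); z points along the fingers, y is the line along which they close (so a half turn about z gives the same grasp; the last joint's range is limited). The gripper opens to 85 mm and grips with 20 to 120 N. Pads are 22 mm wide; open, the fingers measure 114 mm over their backs; the gripper's body (76 mm by 85 mm) begins 54 mm behind the grasp point. The pads swing forward as they close: fully open they stand 13 mm farther back than shut.
Start: joints at [1.011, 0.245, 1.558, -0, 1.339, -0.174], TCP at [244.593, 602.236, 231.29] pointing down, gripper open.
Joint ranges: [-3.13, 3.13], [-1.02, 2.26], [0.13, 2.54], [-0.95, 4.09], [0.21, 2.88], [-2.74, 2.74]. Speed limits (rad/s): [2.57, 2.57, 3.14, 3.14, 3.14, 3.14].

## Interface

Orientations are given as a unit quaternion [w, x, y, z].
In Python, from plant import r, eyes gives the robot as it stands.
- The arm moves only by the tool send_rows, never from a script. Its argument "increments" is a list of rows, each a list of 3 entries, a list of its own where there are three numbers: the turn, a rotation vector about the tool's x, y, z in rad, then the shift along the tool's x, y, z in m, then the opening, from -1 (shut) to 1 (fully open), so that 0 is half open. A call has 1 to 8 rows; each row is the pose to reach, as a shift and turn from the pose commanded when the call began, along the tool's axes at that moment; what a row does not reach only later rows make up. A row lasts 1/12 s, in which the tool goes at most 41.7 mm and 7.16 degrees, less where a joint would pass 70% of its speed; a pose out of reach is approached as far as the arm can. A call with a gripper value outside its range is refused whole. The fingers move at their own pace and stop on an object; "newtons" is the grip in N (left out, the last holds). Time passes only in rows, so rows that repeat a pose let the fingers close. It gives the time, the measured TCP pose, the force, the opening and the grip force at its end, in the units of the state.
- r.sense(): the state, without advancing time (a new reading comes with each control period).
- eyes.get_image(name): name is "scene" or "top" or "wrist"; returns (picture, depth): 420x560x3 uint8, red, green, blue; 420x560 float32, mm along the optical axis (not along the pixel's ray), 0 where there is no reading.
- eyes.camera_model(name): a dict with "camera_matrix" (3x3 intrinsics, pixels), "rvec" (rotation vector, rad) and "tvec" (3), from world to camera coordinates, as OpenCV has them; the wrist camera has in their place "tool_from_camera" (4x4, takes a point from camera to tool coordinates, whose origin is the TCP and whose axes are the flange's). Camera axes: x right, y down, z forward; pixel columns grow to the right and rows downward; lengths in mm; the calibration is good to about 2 mm. A picture is of the moment at which its call begins: read the wrist's pose just before it. camera_model takes no time and is no camera call.
- r.finish_job(): hands the job in; it is judged then, once.
The state is a dict: "t": time; "joint_pos": joint angles; "joint_velocities": joint speeds; "tau": joint torques, N m; "eef_pos": TCP position; "tool_rot": TCP orientation; "contact_force": force on the tool from outside, world axes, zero at the start; "ft_torque": the same for the moment, N m; "gripper_width": finger opening in mm; "finger_force": force on a finger pad.
Only numpy, scipy, OpenCV 4.12 (cv2) and the standard library are available. Lean on these libraries where they do the work, as an engineer would, in place of code of your own. Each camera call takes 0.05 s, during which the arm holds its last target. There are 200 camera calls.

## Working session

There is one attempt and no reset: what is moved stays moved. The work goes in short steps, Python scripts to look and compute and a tool call to move; the robot and the scene stay as the last step left them, time stands still between calls to the robot, and variables do not carry over. Pictures are saved under pics/ and viewed, at most 10 in all, crops included, and the job is handed in when it is done.

Besides the shell and the picture viewer there is one more tool, called after "Request:" as name(argument=value, ...) on one line, values as JSON. send_rows: Moves the arm, as the interface text tells. Its arguments: {"type":"object","properties":{"increments":{"type":"array"},"newtons":{"type":"number"}},"required":["increments"]}

```bash
mkdir -p pics; cat > h.py <<'E'
import numpy as np, cv2
from scipy.spatial.transform import Rotation as R
from plant import r, eyes
def snap(name):
    s=r.sense(); im,d=eyes.get_image(name); m=eyes.camera_model(name)
    np.savez('pics/'+name+'.npz',im=im,d=d,pos=s['eef_pos'],q=s['tool_rot'])
    return s,im,d,m
def cam2world(name,m,s=None):
    T=np.eye(4)
    if 'rvec' in m:
        Rm=cv2.Rodrigues(np.array(m['rvec'],float))[0]; t=np.array(m['tvec'],float).ravel()
        T[:3,:3]=Rm.T; T[:3,3]=-Rm.T@t
    else:
        q=np.array(s['tool_rot']); A=np.eye(4); A[:3,:3]=R.from_quat(q[[1,2,3,0]]).as_matrix(); A[:3,3]=s['eef_pos']
        T=A@np.array(m['tool_from_camera'])
    return T
def cloud(d,m,T):
    K=np.array(m['camera_matrix']); v,u=np.mgrid[:d.shape[0],:d.shape[1]]
    P=np.stack([(u-K[0,2])/K[0,0]*d,(v-K[1,2])/K[1,1]*d,d],-1)
    W=P@T[:3,:3].T+T[:3,3]; W[d<=0]=np.nan
    return W
E
python3 - <<'E'
from h import *
print(r.sense(), r.grip_point_offset)
a=[]
for n in ('scene','top'):
    s,im,d,m=snap(n); cv2.imwrite(f'pics/{n}0.png',im[...,::-1]); W=cloud(d,m,cam2world(n,m)); np.save(f'pics/{n}W.npy',W)
    print(n,m['camera_matrix'],cam2world(n,m).round(2).tolist())
E
```

```text
{'t': 0.0, 'joint_pos': array([ 1.01087674e+00,  2.45801016e-01,  1.55905804e+00,  3.41981391e-05,
        1.33872633e+00, -1.74133541e-01]), 'joint_velocities': array([-1.14940635e-04, -3.90042522e-04, -6.94021946e-05,  4.45536808e-04,
       -1.72389440e-03,  2.06747008e-03]), 'tau': array([-1.00621812e-03, -4.29498982e+01, -3.26130581e+01, -1.43776761e-04,
        5.30531470e-03,  4.72562320e-06]), 'eef_pos': array([244.28010954, 601.72395622, 230.16502818]), 'tool_rot': array([-3.73065925e-04,  1.91702843e-01,  9.81452509e-01, -9.24035514e-04]), 'contact_force': array([-0.04351094, -0.12677325, -0.23292286]), 'ft_torque': array([-0.00598595,  0.0197693 , -0.00607505]), 'finger_force': 0.0, 'gripper_width': 85.42164092535965} 18.700000000000003
scene [[388.07816169   0.         282.51767677]
 [  0.         388.07816169 211.02829464]
 [  0.           0.           1.        ]] [[0.72, -0.43, 0.55, 108.45], [-0.7, -0.44, 0.57, -221.1], [-0.0, -0.79, -0.62, 636.67], [0.0, 0.0, 0.0, 1.0]]
top [[398.19417236   0.         283.82856749]
 [  0.         398.19417236 207.90994401]
 [  0.           0.           1.        ]] [[0.02, -0.99, 0.16, 454.12], [-1.0, -0.02, -0.02, 270.18], [0.02, -0.16, -0.99, 983.36], [0.0, 0.0, 0.0, 1.0]]
```

View pics/scene0.png

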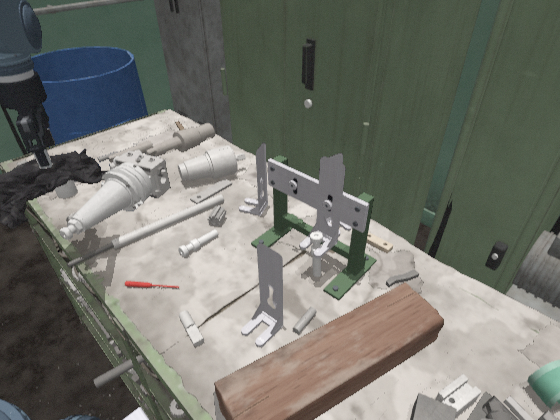

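View pics/top0.png

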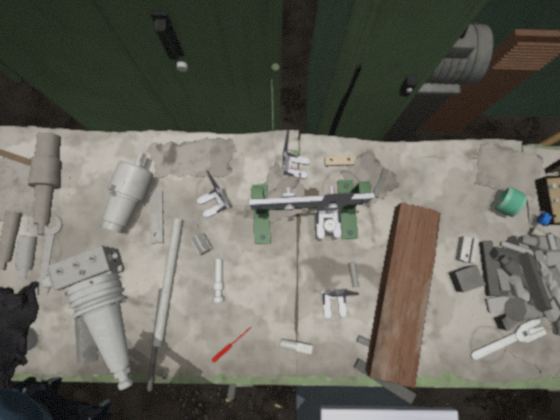

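The scene picture shows the loose fork nearest the base at about (268,295), with look-alikes at (258,180) and behind the rack. The free stud's head is at about (294,186), and the hung fork is on the right stud at (328,203). The top view shows the fork at (336,298) and the rail running from (255,203) to (370,198).

```bash
python3 - <<'E'
from h import *
S=np.load('pics/sceneW.npy');Tp=np.load('pics/topW.npy')
for u,v in [(294,186),(270,165),(360,215),(328,203),(300,172),(268,270),(262,250),(280,262),(268,200)]: print('s',u,v,S[v,u].round(1))
for u,v in [(336,293),(258,203),(370,197),(310,201),(213,180),(290,145)]: print('t',u,v,Tp[v,u].round(1))
# fork plate points
def plane(P):
    for _ in range(4):
        c=P.mean(0);n=np.linalg.svd(P-c)[2][2];e=abs((P-c)@n);P=P[e<max(1.5,2*np.median(e))]
    return c,n,P
f0=S[262,268]
m=(np.linalg.norm(S[...,:2]-f0[:2],axis=-1)<45)&(S[...,2]>50)&(S[...,2]<220)
c,n,P=plane(S[m]); h=np.array([-n[1],n[0]]);h/=np.linalg.norm(h)
w=(P[:,:2]-c[:2])@h
print('fork',c.round(1),n.round(3),len(P),'w',np.percentile(w,[1,50,99]).round(1),'zmax',np.percentile(P[:,2],[1,99,100]).round(1),'mid',(c[:2]+h*np.mean(np.percentile(w,[1,99]))).round(1))
a=S[190,310]
m=np.zeros(S.shape[:2],bool);m[150:235,262:372]=1
m&=(S[...,2]>145)&(S[...,2]<205)&(np.linalg.norm(S[...,:2]-a[:2],axis=-1)<140)
c2,n2,P2=plane(S[m]);h=np.array([-n2[1],n2[0]]);h/=np.linalg.norm(h);w=(P2[:,:2]-c2[:2])@h
print('rail',c2.round(1),n2.round(3),len(P2),'ends',[(c2[:2]+h*x).round(1) for x in np.percentile(w,[0.5,99.5])],np.percentile(P2[:,2],[1,99]))
im=np.load('pics/scene.npz')['im']
A=cv2.resize(im[140:260,240:390],None,fx=4,fy=4,interpolation=2);cv2.imwrite('pics/c1.png',A[...,::-1])
# fork crop
A=cv2.resize(im[235:350,220:330],None,fx=5,fy=5,interpolation=2);cv2.imwrite('pics/c2.png',A[...,::-1])
E
```

```text
s 294 186 [583.3 238.4 184. ]
s 270 165 [588.8 316.7 198. ]
s 360 215 [606.1  87.2 181.3]
s 328 203 [591.2 153.2 181.8]
s 300 172 [607.5 245.1 204.2]
s 268 270 [417.5 138.3 133.8]
s 262 250 [417.1 151.4 173.7]
s 280 262 [420.7 110.6 171.7]
s 268 200 [679.2 430.4  -2.8]
t 336 293 [416.5 137.9  97.4]
t 258 203 [592.4 308.7 207.9]
t 370 197 [609.9  86.  207.3]
t 310 201 [600.1 205.2 201. ]
t 213 180 [665.2 419.7  87.1]
t 290 145 [7.827e+02 2.414e+02 7.000e-01]
fork [418.9 132.5 127.3] [ 0.995  0.102 -0.001] 1109 w [-26.1  -0.6  27.7] zmax [ 52.4 187.8 189.7] mid [418.8 133.3]
rail [598.9 193.9 175.7] [ 0.997  0.077 -0.005] 1833 ends [array([607.9,  78.2]), array([588.8, 324.2])] [145.70790059 204.58164488]
```

View pics/c1.png

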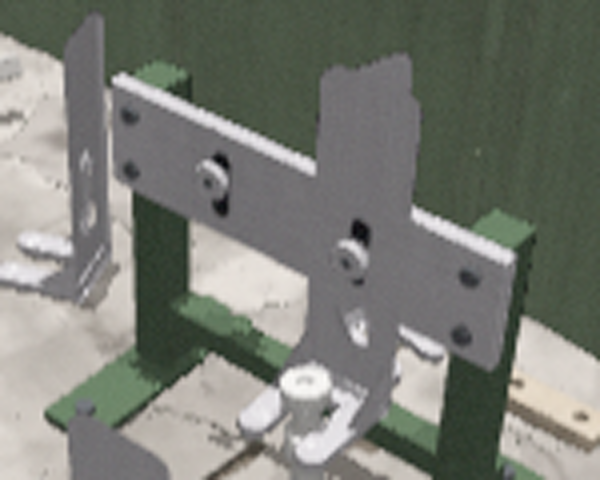

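View pics/c2.png

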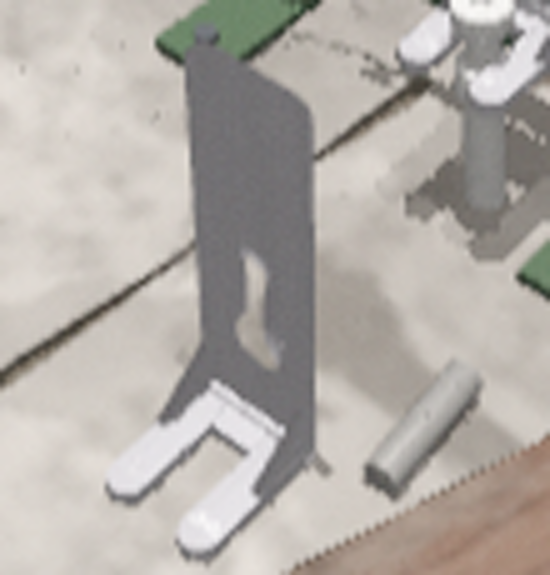

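The crops show the free stud's head at scene pixel (292.4,184.1). The fork stands upright with its keyhole visible, prongs towards the robot.

```bash
cat >> h.py <<'E'
def go(pos,yaw):
    """shift (tool axes, m) and turn (rad) from the measured pose to tool-down at pos, tool y at given yaw"""
    s=r.sense(); q=np.array(s['tool_rot']); A=R.from_quat(q[[1,2,3,0]]).as_matrix()
    c,n=np.cos(yaw),np.sin(yaw); B=np.array([[-n,c,0],[c,n,0],[0,0,-1.]])
    print('t',round(s['t'],2),'pos',np.round(s['eef_pos'],1),'turn',R.from_matrix(A.T@B).as_rotvec().round(4),'shift',(A.T@(np.array(pos)-s['eef_pos'])/1000).round(4),'F',np.round(s['contact_force'],1),'w',round(s['gripper_width'],1),'ff',round(s['finger_force'],1))
def ray(m,T,u,v):
    K=np.array(m['camera_matrix']); d=T[:3,:3]@np.array([(u-K[0,2])/K[0,0],(v-K[1,2])/K[1,1],1]); return T[:3,3],d
E
python3 - <<'E'
from h import *
m=eyes.camera_model('scene');o,d=ray(m,cam2world('scene',m),292.4,184.1)
n=np.array([.997,.077,0]);c=np.array([598.9,193.9,175.7])-10.5*n
P=o+d*((c-o)@n/(d@n));print('stud face',P.round(1),'along rail',((P-[598.35,201.2,0])@[-.077,.997,0]).round(1))
go([421.3,133.6,260],.102)
E
```

```text
stud face [584.5 244.2 185.4] along rail 43.9
t 0.1 pos [244.3 601.8 230.3] turn [-1.700e-03  7.000e-04  1.083e+00] shift [-0.3401 -0.3672 -0.0292] F [-1.   0.2  0.3] w 85.4 ff 0.0
```

Request:
send_rows(increments=[[[0,0,0.12],[-0.03,-0.03,-0.02],1],[[0,0,0.24],[-0.058,-0.06,-0.03],1],[[0,0,0.36],[-0.086,-0.092,-0.03],1],[[0,0,0.48],[-0.114,-0.122,-0.03],1],[[0,0,0.6],[-0.142,-0.152,-0.03],1],[[0,0,0.72],[-0.17,-0.182,-0.03],1],[[0,0,0.84],[-0.198,-0.212,-0.03],1],[[0,0,0.96],[-0.226,-0.242,-0.03],1]], newtons=60)

```text
t: 0.77
eef_pos: [361.7, 294.1, 260.9]
tool_rot: [-0.0, 0.625, 0.78, -0.0]
contact_force: [1.5, -0.4, 0.4]
gripper_width: 85.6
finger_force: 0.0
```

```bash
python3 -c "
from h import *
go([421.3,133.6,260],.102)"
```

```text
t 0.77 pos [361.7 294.1 260.9] turn [-0.0003  0.0002  0.1177] shift [-0.1696  0.0232  0.001 ] F [ 1.5 -0.4  0.4] w 85.6 ff 0.0
```

Request:
send_rows(increments=[[[0,0,0.06],[-0.035,0.004,0.001],1],[[0,0,0.118],[-0.07,0.009,0.001],1],[[0,0,0.118],[-0.105,0.014,0.001],1],[[0,0,0.118],[-0.14,0.019,0.001],1],[[0,0,0.118],[-0.168,0.023,0.001],1],[[0,0,0.118],[-0.168,0.023,0.001],1],[[0,0,0.118],[-0.168,0.023,0.001],1]])

```text
t: 1.35
eef_pos: [421.8, 136.3, 260.0]
tool_rot: [-0.0, 0.669, 0.743, -0.0]
contact_force: [0.8, -1.2, -0.3]
gripper_width: 85.5
finger_force: 0.0
```

```bash
python3 - <<'E'
from h import *
s,im,d,m=snap('wrist');T=cam2world('wrist',m,s);W=cloud(d,m,T)
cv2.imwrite('pics/w1.png',im[...,::-1])
print(T.round(2).tolist())
k=(np.linalg.norm(W[...,:2]-[421,134],axis=-1)<45)&(W[...,2]>130)&(W[...,2]<230)
v,u=np.nonzero(k);print(k.sum(),u.min(),u.max(),v.min(),v.max());P=W[k];print(np.percentile(P,[1,50,99],axis=0).round(1))
t=P[P[:,2]>np.percentile(P[:,2],98)-5];c=t.mean(0);D=np.linalg.svd(t[:,:2]-c[:2])[2][0];print(len(t),c,D)
go([421.3,133.6,150],.102)
E
```

```text
[[0.99, 0.1, 0.03, 415.23], [0.1, -0.96, -0.26, 203.16], [-0.0, 0.26, -0.96, 403.15], [0.0, 0.0, 0.0, 1.0]]
393 274 282 174 263
[[412.6 105.6 130.3]
 [417.7 107.  159.3]
 [422.7 157.9 184. ]]
89 [416.73181257 123.04224923 180.93058959] [ 0.14574826 -0.98932171]
t 1.4 pos [421.5 137.2 260. ] turn [-0.0007 -0.0004  0.0038] shift [-0.0036 -0.0005  0.11  ] F [0.4 0.2 0.4] w 85.6 ff 0.0
```

View pics/w1.png

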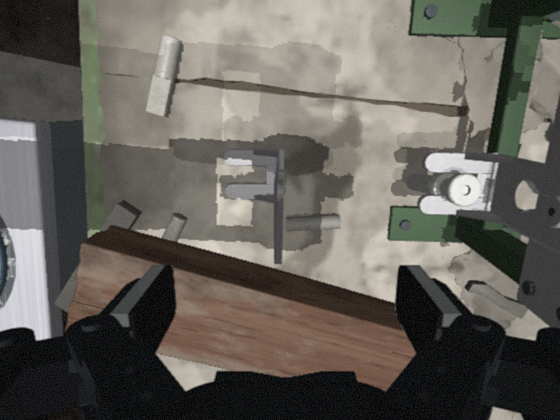

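The wrist view shows the plate edge-on from (281,150) at the foot to (278,263) at its top, roughly midway between the fingers at (170,270) and (402,270).

```bash
python3 - <<'E'
from h import *
z=np.load('pics/wrist.npz');s=dict(eef_pos=z['pos'],tool_rot=z['q']);m=eyes.camera_model('wrist');T=cam2world('wrist',m,s);K=np.array(m['camera_matrix'])
def proj(P):
    p=T[:3,:3].T@(np.array(P)-T[:3,3]);q=K@p/p[2];return q[:2].round(1),p[2].round(0)
n=np.array([.995,.102,0]);h=np.array([-.102,.995,0]);c=np.array([421.3,133.6,0])
for e in(-27,0,27):
    print(proj(c+h*e+[0,0,190]+n*2.5),proj(c+h*e+[0,0,190]-n*2.5))
print('pads',proj(s['eef_pos']+n*42.5+[0,0,13]),proj(s['eef_pos']-n*42.5+[0,0,13]))
im=z['im'][140:280,240:320]
cv2.imwrite('pics/w1c.png',cv2.resize(im,None,fx=4,fy=4,interpolation=2)[...,::-1])
E
```

```text
(array([287.7, 267.8]), np.float64(231.0)) (array([279.7, 267.7]), np.float64(231.0))
(array([287.9, 226.8]), np.float64(224.0)) (array([279.7, 226.8]), np.float64(224.0))
(array([288.1, 183.1]), np.float64(217.0)) (array([279.6, 183.1]), np.float64(217.0))
pads (array([394. , 287.1]), np.float64(143.0)) (array([175.3, 286.4]), np.float64(143.0))
```

View pics/w1c.png

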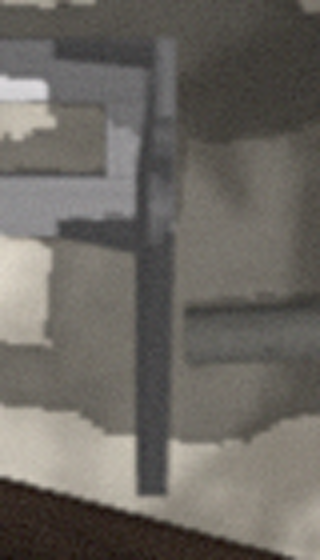

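Request:
send_rows(increments=[[[0,0,0.004],[-0.002,-0.003,0.02],1],[[0,0,0.004],[-0.002,-0.003,0.05],1],[[0,0,0.004],[-0.002,-0.003,0.08],1],[[0,0,0.004],[-0.002,-0.003,0.1],1],[[0,0,0.004],[-0.002,-0.003,0.11],1],[[0,0,0.004],[-0.002,-0.003,0.11],0]], newtons=60)

```text
t: 1.9
eef_pos: [416.7, 135.9, 147.8]
tool_rot: [-0.002, 0.669, 0.743, -0.002]
contact_force: [-0.2, -0.1, 0.2]
gripper_width: 75.5
finger_force: 0.0
```

Request:
send_rows(increments=[[[0,0,0],[0,0,0],-0.3],[[0,0,0],[0,0,0],-0.6],[[0,0,0],[0,0,0],-0.8],[[0,0,0],[0,0,0],-0.9],[[0,0,0],[0,0,0],-1],[[0,0,0],[0,0,0],-1],[[0,0,0],[0,0,0],-1],[[0,0,0],[0,0,0],-1]])

```text
t: 2.57
eef_pos: [418.8, 135.0, 151.2]
tool_rot: [-0.0, 0.67, 0.743, -0.0]
contact_force: [-3.1, 0.2, 5.7]
gripper_width: 4.4
finger_force: 59.2
```

```bash
python3 -c "
from h import *
go([418.7,134.8,150],.102)
print(r.sense()['ft_torque'])"
```

```text
t 2.57 pos [418.8 135.  151.2] turn [-0.0009  0.      0.0009] shift [-0.0002 -0.0001  0.0012] F [-3.1  0.2  5.7] w 4.4 ff 59.2
[-0.12087194  0.89019898  0.00400784]
```

Request:
send_rows(increments=[[[0,0,0],[0,0,-0.005],-1],[[0,0,0],[0,0,-0.02],-1],[[0,0,0],[0,0,-0.05],-1],[[0,0,0],[0,0,-0.08],-1],[[0,0,0],[0,0,-0.11],-1],[[0,0,0],[0,0,-0.135],-1],[[0,0,0],[0,0,-0.149],-1],[[0,0,0],[0,0,-0.149],-1]])

```text
t: 3.23
eef_pos: [420.4, 135.1, 302.8]
tool_rot: [0.002, 0.67, 0.743, 0.002]
contact_force: [0.9, -0.2, -2.8]
gripper_width: 4.1
finger_force: 59.0
```

Request:
send_rows(increments=[[[0,0,0.01],[0.01,0.01,0],-1],[[0,0,0.025],[0.03,0.03,0],-1],[[0,0,0.025],[0.055,0.055,0],-1],[[0,0,0.025],[0.075,0.08,0],-1],[[0,0,0.025],[0.09,0.105,0],-1],[[0,0,0.025],[0.094,0.125,0],-1],[[0,0,0.025],[0.094,0.134,0],-1],[[0,0,0.025],[0.094,0.134,0],-1]])

```text
t: 3.9
eef_pos: [542.9, 242.0, 296.6]
tool_rot: [-0.001, 0.679, 0.734, -0.002]
contact_force: [0.7, -0.5, -4.9]
gripper_width: 3.8
finger_force: 59.0
```

Request:
send_rows(increments=[[[0,0,0],[0,0,0],-1],[[0,0,0],[0,0,0],-1],[[0,0,0],[0,0,0],-1],[[0,0,0],[0,0,0],-1]])

```text
t: 4.23
eef_pos: [541.9, 242.0, 299.5]
tool_rot: [0.0, 0.679, 0.734, 0.0]
contact_force: [-0.1, -0.6, -3.7]
gripper_width: 4.3
finger_force: 59.0
```

```bash
python3 - <<'E'
from h import *
go([542.6,242.1,300],.077)
s,im,d,m=snap('scene');W=cloud(d,m,cam2world('scene',m));np.save('pics/sceneW1.npy',W)
A=cv2.resize(im[110:250,230:390],None,fx=5,fy=5,interpolation=2)[:600];cv2.imwrite('pics/s1.png',A[...,::-1])
s=r.sense();p=s['eef_pos'];n=np.array([.997,.077]);h=np.array([-.077,.997])
k=(abs((W[...,:2]-p[:2])@n)<12)&(abs((W[...,:2]-p[:2])@h)<45)&(W[...,2]<270)&(W[...,2]>160)
P=W[k]
for _ in range(4):
    c=P.mean(0);nn=np.linalg.svd(P-c)[2][2];e=abs((P-c)@nn);P=P[e<max(1.2,2*np.median(e))]
w=(P[:,:2]-p[:2])@h;print('fork plane',c.round(1),nn.round(3),len(P),'w rel tcp',np.percentile(w,[1,99]).round(1),'front n rel tcp',((c[:2]-p[:2])@n).round(1),s['ft_torque'])
E
```

```text
t 4.23 pos [541.9 242.  299.5] turn [ 0.0002 -0.      0.0007] shift [ 0.0001  0.0007 -0.0005] F [-0.1 -0.6 -3.7] w 4.3 ff 59.0
fork plane [543.5 240.2 223.4] [ 0.997  0.079 -0.008] 653 w rel tcp [-28.3  25.6] front n rel tcp 1.3 [0.00549361 0.01019637 0.03376595]
```

View pics/s1.png

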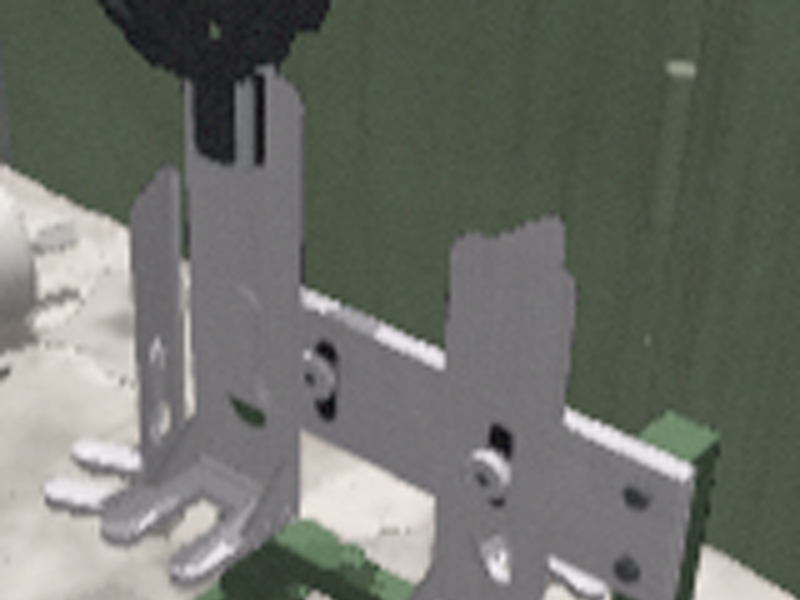

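The crop shows the gripped fork parallel to the rail, its keyhole at about (248,380), with the free stud's head at (320,378) just to its right and partly hidden.

```bash
python3 - <<'E'
from h import *
m=eyes.camera_model('scene');T=cam2world('scene',m);K=np.array(m['camera_matrix'])
n=np.array([.997,.077,0]);h=np.array([-.077,.997,0]);c=np.array([598.9,193.9,175.7])
def on(u,v,off):
    o,d=ray(m,T,u,v);cc=c-off*n;P=o+d*((cc-o)@n/(d@n));return P.round(1),((P-[598.35,201.2,0])@h).round(1)
for x,y in((212,178),(350.5,260.5)): print('head',on(240+(x+.5)/4-.5,140+(y+.5)/4-.5,10.5))
# slots / rail screws as further marks
for x,y in((130,116),(129,170),(470,278),(461,335)): print('screw',on(240+(x+.5)/4-.5,140+(y+.5)/4-.5,1))
# fork in s1: lateral edges of plate and front-finger, plane of front
W=np.load('pics/sceneW1.npy');s=r.sense();p=s['eef_pos']
k=(abs((W-np.r_[p[:2],0])@n)<8)&(abs((W-np.r_[p[:2],0])@h)<45)
for z in range(180,280,10):
    q=k&(abs(W[...,2]-z)<4);w=(W[q]-np.r_[598.35,201.2,0])@h;
    if q.sum()>5: print(z,q.sum(),w.min().round(1),w.max().round(1),((w.min()+w.max())/2).round(1))
# hung fork edges
k=(abs((W-c)@n)<12)&(W[...,2]>225)&(W[...,2]<262);w=(W-np.r_[598.35,201.2,0])@h;k&=(w<0)&(w>-90);print('hung',w[k].min(),w[k].max())
print('plate top z',[np.nanmax(W[(abs((W-np.r_[p[:2],0])@n)<6)&(abs((W-np.r_[p[:2],0])@h+18)<4)&(W[...,2]<345)][:,2])],p)
im=np.load('pics/scene.npz')['im'];A=cv2.resize(im[165:220,275:300],None,fx=12,fy=10,interpolation=2)
E
```

```text
head (array([584.5, 243.6, 185.6]), np.float64(43.3))
head (array([591.4, 154.7, 176.6]), np.float64(-45.8))
screw (array([588.9, 310.3, 191.6]), np.float64(109.5))
screw (array([588.8, 312.1, 155.8]), np.float64(111.3))
screw (array([605.5,  94.9, 191.3]), np.float64(-106.6))
screw (array([605.5,  95.3, 156.3]), np.float64(-106.2))
180 60 15.7 70.8 43.2
190 49 16.4 71.5 44.0
200 54 17.1 70.9 44.0
210 73 17.6 71.3 44.4
220 72 16.4 71.2 43.8
230 67 18.0 70.2 44.1
240 69 17.0 70.8 43.9
250 88 15.8 70.5 43.2
260 87 15.4 71.3 43.4
270 83 15.1 70.7 42.9
hung -70.86007426182003 -16.00611105302946
plate top z [np.float64(337.0414384302365)] [542.01836315 242.05183664 299.63177518]
```

Request:
send_rows(increments=[[[0,0,0],[0.001,0.006,0.001],-1],[[0,0,0],[0.002,0.014,0.002],-1],[[0,0,0],[0.002,0.021,0.003],-1],[[0,0,0],[0.002,0.027,0.003],-1],[[0,0,0],[0.002,0.028,0.003],-1],[[0,0,0],[0.002,0.028,0.003],-1],[[0,0,0],[0.002,0.028,0.003],-1],[[0,0,0],[0.002,0.028,0.003],-1]], newtons=110)

```text
t: 4.95
eef_pos: [570.1, 246.6, 296.2]
tool_rot: [-0.0, 0.679, 0.734, -0.0]
contact_force: [-0.6, 0.7, -3.6]
gripper_width: 3.9
finger_force: 107.3
```

```bash
cat > rel.py <<'E'
from h import *
n=np.array([.997,.077,0]);h=np.array([-.077,.997,0]);O=np.array([598.35,201.2,0])
def fit(P):
    for _ in range(5):
        c=P.mean(0);v=np.linalg.svd(P-c)[2][2];e=abs((P-c)@v);P=P[e<max(1.,2*np.median(e))]
    return c,v,P
go([0,0,0],.077)
s,im,d,m=snap('scene');W=cloud(d,m,cam2world('scene',m));a=(W-O)@h;b=(W-O)@n;p=s['eef_pos'];bt=(np.r_[p[:2],0]-O)@n
def rep(nm,k):
    c,v,P=fit(W[k]);q=k&(abs((W-c)@v)<2.5);w=[]
    for z in np.unique(np.nonzero(q)[0]):
        x=a[z][q[z]]
        if len(x)>=8: w.append((x.min(),x.max()))
    w=np.array(w);print(nm,'n',((c-O)@n).round(2),'normal',v.round(3),'edges',np.median(w,0).round(1),'mid',np.median(w.mean(1)).round(2),'N',k.sum())
zf=p[2]-151.2
rep('held',(abs(b-bt-2)<9)&(a>5)&(a<85)&(W[...,2]>zf+70)&(W[...,2]<zf+135))
rep('hung',(abs(b+5)<5)&(a>-80)&(a<-5)&(W[...,2]>214)&(W[...,2]<262))
k=(abs(b)<5)&(((a>-12)&(a<8))|((a<-78)&(a>-118)))&(W[...,2]>148)&(W[...,2]<200);rep('rail',k)
E
python3 rel.py; python3 - <<'E'
import numpy as np,cv2
im=np.load('pics/scene.npz')['im'];cv2.imwrite('pics/s2.png',cv2.resize(im[130:240,250:350],None,fx=5,fy=5,interpolation=2)[...,::-1])
E
```

```text
t 4.95 pos [570.1 246.6 296.2] turn [-0.0003 -0.      0.0011] shift [-0.2013 -0.5876  0.2964] F [-0.6  0.7 -3.6] w 3.9 ff 107.3
held n -23.04 normal [ 0.997  0.078 -0.003] edges [20.2 72.4] mid 46.24 N 617
hung n -0.7 normal [0.996 0.084 0.002] edges [-68.5 -17.3] mid -42.85 N 294
rail n -0.16 normal [ 0.997  0.077 -0.001] edges [-108.8   -9.2] mid -58.98 N 557
```

View pics/s2.png

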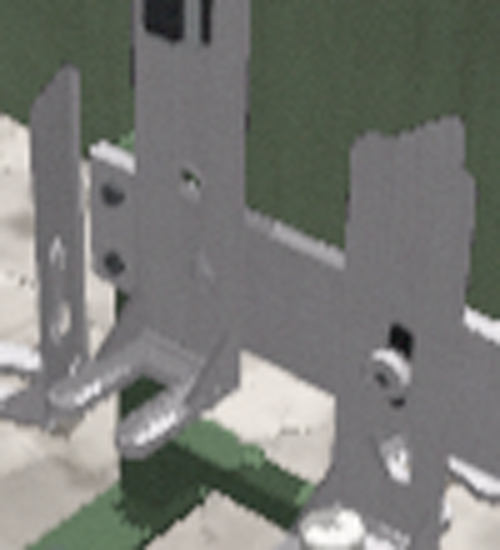

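The crop shows the held fork in front of the free stud position, with the hung fork to its right (stud head at (388,370)). The free stud's head is hidden behind the plate, and a green patch shows through at (190,180).

```bash
python3 - <<'E'
from h import *
n=np.array([.997,.077,0]);h=np.array([-.077,.997,0]);O=np.array([598.35,201.2,0])
z=np.load('pics/scene.npz');d=z['d'];m=eyes.camera_model('scene');W=cloud(d,m,cam2world('scene',m));a=(W-O)@h;b=(W-O)@n
for z0 in range(130,270,10):
    o=[]
    for lo,hi in((-105,-80),(-66,-58),(-30,-20),(-12,8),(25,65)):
        k=(abs(W[...,2]-z0)<5)&(a>lo)&(a<hi)&(abs(b+10)<30); o.append((k.sum(),np.median(b[k]).round(1) if k.any() else None))
    print(z0,o)
E
```

```text
130 [(np.int64(12), np.float64(8.9)), (np.int64(13), np.float64(-0.4)), (np.int64(13), np.float64(-0.5)), (np.int64(0), None), (np.int64(0), None)]
140 [(np.int64(15), np.float64(-0.3)), (np.int64(13), np.float64(-0.0)), (np.int64(15), np.float64(-0.1)), (np.int64(10), np.float64(0.3)), (np.int64(6), np.float64(-0.7))]
150 [(np.int64(40), np.float64(-0.3)), (np.int64(14), np.float64(-0.2)), (np.int64(17), np.float64(-0.3)), (np.int64(26), np.float64(0.2)), (np.int64(95), np.float64(-30.1))]
160 [(np.int64(43), np.float64(-0.3)), (np.int64(13), np.float64(0.1)), (np.int64(13), np.float64(0.1)), (np.int64(31), np.float64(-0.2)), (np.int64(79), np.float64(-22.4))]
170 [(np.int64(50), np.float64(-0.1)), (np.int64(12), np.float64(-0.4)), (np.int64(14), np.float64(0.0)), (np.int64(30), np.float64(-0.1)), (np.int64(77), np.float64(-22.7))]
180 [(np.int64(47), np.float64(0.2)), (np.int64(15), np.float64(-0.2)), (np.int64(13), np.float64(0.7)), (np.int64(35), np.float64(-0.3)), (np.int64(64), np.float64(-22.1))]
190 [(np.int64(42), np.float64(-0.6)), (np.int64(15), np.float64(0.1)), (np.int64
[... 486 characters left out ...]
float64(-0.5)), (np.int64(16), np.float64(0.3)), (np.int64(0), None), (np.int64(49), np.float64(-22.7))]
230 [(np.int64(0), None), (np.int64(17), np.float64(-0.3)), (np.int64(21), np.float64(0.0)), (np.int64(0), None), (np.int64(50), np.float64(-23.3))]
240 [(np.int64(0), None), (np.int64(16), np.float64(-0.1)), (np.int64(22), np.float64(0.1)), (np.int64(0), None), (np.int64(65), np.float64(-23.1))]
250 [(np.int64(0), None), (np.int64(19), np.float64(0.2)), (np.int64(18), np.float64(-0.1)), (np.int64(0), None), (np.int64(71), np.float64(-23.1))]
260 [(np.int64(0), None), (np.int64(17), np.float64(-0.0)), (np.int64(20), np.float64(0.0)), (np.int64(0), None), (np.int64(72), np.float64(-22.9))]
```

Request:
send_rows(increments=[[[0,0,0],[0.0005,0.004,0],-1],[[0,0,0],[0.0005,0.007,0],-1],[[0,0,0],[0.0005,0.008,0],-1],[[0,0,0],[0.0005,0.009,0],-1],[[0,0,0],[0.0005,0.009,0],-1],[[0,0,0],[0.0005,0.009,0],-1]])

```text
t: 5.5
eef_pos: [579.2, 247.7, 296.2]
tool_rot: [-0.0, 0.679, 0.734, -0.0]
contact_force: [0.4, -0.9, -4.5]
gripper_width: 2.9
finger_force: 107.3
```

Request:
send_rows(increments=[[[0,0,0],[0,0.0005,0],-1],[[0,0,0],[0,0.001,0],-1],[[0,0,0],[0,0.001,0],-1]])

```text
t: 5.75
eef_pos: [580.2, 247.8, 296.3]
tool_rot: [0.0, 0.679, 0.734, 0.0]
contact_force: [-0.3, -0.0, -3.8]
gripper_width: 3.2
finger_force: 107.3
```

Request:
send_rows(increments=[[[0,0,0],[0,0.0005,0],-1],[[0,0,0],[0,0.001,0],-1],[[0,0,0],[0,0.001,0],-1]])

```text
t: 6.0
eef_pos: [581.3, 247.9, 296.3]
tool_rot: [0.0, 0.679, 0.734, 0.0]
contact_force: [0.4, -0.2, -3.7]
gripper_width: 3.5
finger_force: 107.3
```

Request:
send_rows(increments=[[[0,0,0],[0,0.0005,0],-1],[[0,0,0],[0,0.001,0],-1],[[0,0,0],[0,0.001,0],-1]])

```text
t: 6.25
eef_pos: [582.3, 247.9, 296.3]
tool_rot: [0.0, 0.679, 0.734, -0.0]
contact_force: [-0.9, -0.4, -4.9]
gripper_width: 3.6
finger_force: 107.3
```

Request:
send_rows(increments=[[[0,0,0],[0,0.0005,0],-1],[[0,0,0],[0,0.001,0],-1],[[0,0,0],[0,0.001,0],-1]])

```text
t: 6.5
eef_pos: [583.0, 248.0, 296.3]
tool_rot: [-0.0, 0.679, 0.734, -0.0]
contact_force: [-1.2, 0.3, -3.0]
gripper_width: 3.6
finger_force: 107.4
```

Request:
send_rows(increments=[[[0,0,0],[0,0.0005,0],-1],[[0,0,0],[0,0.001,0],-1],[[0,0,0],[0,0.001,0],-1]])

```text
t: 6.75
eef_pos: [583.8, 248.1, 296.3]
tool_rot: [-0.001, 0.679, 0.734, -0.001]
contact_force: [-4.2, -0.0, -2.3]
gripper_width: 3.7
finger_force: 107.5
```

```bash
python3 -c "
from h import *
go([0,0,0],.077)
print(r.sense()['ft_torque'])"
```

```text
t 6.75 pos [583.8 248.1 296.3] turn [-0.0016  0.0001  0.0011] shift [-0.2018 -0.6008  0.2973] F [-4.2 -0.  -2.3] w 3.7 ff 107.5
[-0.12243774  0.85522657 -0.00179727]
```

Request:
send_rows(increments=[[[0,0,0],[0,0,0.001],-1],[[0,0,0],[0,0,0.002],-1],[[0,0,0],[0,0,0.003],-1],[[0,0,0],[0,0,0.003],-1]])

```text
t: 7.08
eef_pos: [583.9, 248.1, 292.9]
tool_rot: [-0.0, 0.679, 0.734, -0.0]
contact_force: [-3.4, -0.7, -2.3]
gripper_width: 4.1
finger_force: 107.6
```

Request:
send_rows(increments=[[[0,0,0],[0,0,0.001],-1],[[0,0,0],[0,0,0.002],-1],[[0,0,0],[0,0,0.002],-1]])

```text
t: 7.33
eef_pos: [584.0, 248.1, 291.0]
tool_rot: [-0.0, 0.679, 0.734, -0.0]
contact_force: [-3.9, 0.2, -2.4]
gripper_width: 3.9
finger_force: 107.5
```

Request:
send_rows(increments=[[[0,0,0],[0,0,0.001],-1],[[0,0,0],[0,0,0.001],-1]])

```text
t: 7.5
eef_pos: [584.2, 248.1, 290.0]
tool_rot: [0.0, 0.679, 0.734, 0.0]
contact_force: [-3.8, 0.3, -5.0]
gripper_width: 3.6
finger_force: 107.5
```

Still on the head's face; keep wiping down in 1 mm steps.

Request:
send_rows(increments=[[[0,0,0],[0,0,0.001],-1],[[0,0,0],[0,0,0.001],-1]])

```text
t: 7.67
eef_pos: [584.8, 248.1, 288.6]
tool_rot: [0.001, 0.679, 0.734, 0.001]
contact_force: [0.4, 0.4, -5.7]
gripper_width: 3.9
finger_force: 107.2
```

Request:
send_rows(increments=[[[0,0,0],[0,0,0.001],-1],[[0,0,0],[0,0,0.001],-1]])

```text
t: 7.83
eef_pos: [584.8, 248.0, 288.2]
tool_rot: [0.001, 0.679, 0.734, 0.001]
contact_force: [-0.3, -0.4, -4.7]
gripper_width: 3.9
finger_force: 107.4
```

Request:
send_rows(increments=[[[0,0,0],[0,0,0.001],-1],[[0,0,0],[0,0,0.001],-1]])

```text
t: 8.0
eef_pos: [584.5, 248.1, 287.3]
tool_rot: [0.0, 0.679, 0.734, 0.0]
contact_force: [0.0, -1.0, -4.0]
gripper_width: 4.1
finger_force: 107.4
```

The hole dropped over the head at z≈289 and the press force fell to zero. Now I'll push in gently.

Request:
send_rows(increments=[[[0,0,0],[0,0.001,0],-1],[[0,0,0],[0,0.002,0],-1],[[0,0,0],[0,0.003,0],-1],[[0,0,0],[0,0.003,0],-1]])

```text
t: 8.33
eef_pos: [587.5, 248.3, 287.4]
tool_rot: [0.0, 0.679, 0.734, 0.0]
contact_force: [0.1, 0.2, -4.3]
gripper_width: 4.0
finger_force: 107.4
```

Request:
send_rows(increments=[[[0,0,0],[0,0.001,0],-1],[[0,0,0],[0,0.002,0],-1],[[0,0,0],[0,0.003,0],-1],[[0,0,0],[0,0.003,0],-1]])

```text
t: 8.67
eef_pos: [590.4, 248.6, 287.3]
tool_rot: [0.0, 0.679, 0.734, 0.0]
contact_force: [0.5, 0.1, -3.5]
gripper_width: 3.7
finger_force: 107.4
```

Request:
send_rows(increments=[[[0,0,0],[0,0.001,0],-1],[[0,0,0],[0,0.002,0],-1],[[0,0,0],[0,0.002,0],-1]])

```text
t: 8.92
eef_pos: [592.4, 248.7, 287.3]
tool_rot: [0.0, 0.679, 0.734, 0.0]
contact_force: [0.7, 0.5, -4.1]
gripper_width: 3.6
finger_force: 107.4
```

Request:
send_rows(increments=[[[0,0,0],[0,0.0005,0],-1],[[0,0,0],[0,0.001,0],-1],[[0,0,0],[0,0.001,0],-1]])

```text
t: 9.17
eef_pos: [593.2, 248.8, 287.3]
tool_rot: [-0.0, 0.679, 0.734, -0.0]
contact_force: [-1.1, 0.1, -4.2]
gripper_width: 3.7
finger_force: 107.4
```

Request:
send_rows(increments=[[[0,0,0],[0,0.0007,0.001],-1],[[0,0,0],[0,0.0007,0.003],-1],[[0,0,0],[0,0.0007,0.005],-1],[[0,0,0],[0,0.0007,0.007],-1],[[0,0,0],[0,0.0007,0.008],-1]])

```text
t: 9.58
eef_pos: [593.6, 249.0, 279.0]
tool_rot: [-0.0, 0.679, 0.734, -0.0]
contact_force: [-3.9, 1.2, -0.2]
gripper_width: 3.6
finger_force: 107.9
```

Request:
send_rows(increments=[[[0,0,0],[0,0,0.002],-1],[[0,0,0],[0,0,0.004],-1],[[0,0,0],[0,0,0.006],-1],[[0,0,0],[0,0,0.006],-1]])

```text
t: 9.92
eef_pos: [593.8, 249.2, 275.7]
tool_rot: [0.0, 0.679, 0.734, 0.001]
contact_force: [-6.6, 0.1, 6.2]
gripper_width: 3.7
finger_force: 109.2
```

Request:
send_rows(increments=[[[0,0,0],[0,0,0.002],-1],[[0,0,0],[0,0,0.003],-1],[[0,0,0],[0,0,0.004],-1],[[0,0,0],[0,0,0.004],-1]])

```text
t: 10.25
eef_pos: [593.9, 249.3, 273.3]
tool_rot: [0.0, 0.679, 0.734, 0.001]
contact_force: [-9.3, -0.9, 12.0]
gripper_width: 4.0
finger_force: 109.6
```

```bash
python3 -c "
from h import *
go([593.5,248.8,242],.077)
print(r.sense()['ft_torque'])"
```

```text
t 10.25 pos [593.9 249.3 273.3] turn [ 0.0017 -0.0007  0.0013] shift [-0.0005 -0.0005  0.0313] F [-9.3 -0.9 12. ] w 4.0 ff 109.6
[-0.17025161  2.07450655 -0.09819057]
```

Request:
send_rows(increments=[[[0,0,0],[0,-0.001,0.001],-1],[[0,0,0],[0,-0.0015,0.002],-1],[[0,0,0],[0,-0.0015,0.003],-1],[[0,0,0],[0,-0.0015,0.003],-1]])

```text
t: 10.58
eef_pos: [593.3, 249.2, 269.4]
tool_rot: [0.001, 0.679, 0.734, 0.002]
contact_force: [-4.2, -0.1, 7.5]
gripper_width: 3.9
finger_force: 109.2
```

```bash
python3 -c "
from h import *
go([593.5,248.8,242],.077)
print(r.sense()['ft_torque'])"
```

```text
t 10.58 pos [593.3 249.2 269.4] turn [ 0.0042 -0.0009  0.0011] shift [-0.0004  0.0001  0.0274] F [-4.2 -0.1  7.5] w 3.9 ff 109.2
[-0.02619862  0.88505767 -0.08026265]
```

Request:
send_rows(increments=[[[0,0,0],[0,0,0.002],-1],[[0,0,0],[0,0,0.004],-1],[[0,0,0],[0,0,0.006],-1],[[0,0,0],[0,0,0.008],-1],[[0,0,0],[0,0,0.008],-1]])

```text
t: 11.0
eef_pos: [593.2, 249.2, 261.0]
tool_rot: [0.001, 0.679, 0.734, 0.002]
contact_force: [-4.8, 0.7, 5.3]
gripper_width: 3.8
finger_force: 109.1
```

Request:
send_rows(increments=[[[0,0,0],[0,0,0.002],-1],[[0,0,0],[0,0,0.004],-1],[[0,0,0],[0,0,0.006],-1],[[0,0,0],[0,0,0.008],-1],[[0,0,0],[0,0,0.008],-1]])

```text
t: 11.42
eef_pos: [593.2, 249.2, 252.9]
tool_rot: [0.001, 0.679, 0.734, 0.002]
contact_force: [-4.8, -0.8, 5.2]
gripper_width: 3.7
finger_force: 109.1
```

Request:
send_rows(increments=[[[0,0,0],[0,0,0.002],-1],[[0,0,0],[0,0,0.004],-1],[[0,0,0],[0,0,0.005],-1],[[0,0,0],[0,0,0.005],-1]])

```text
t: 11.75
eef_pos: [593.2, 249.2, 248.2]
tool_rot: [0.001, 0.679, 0.734, 0.002]
contact_force: [-6.1, -0.9, 6.5]
gripper_width: 3.8
finger_force: 109.2
```

Request:
send_rows(increments=[[[0,0,0],[0,0,0.001],-1],[[0,0,0],[0,0,0.002],-1],[[0,0,0],[0,0,0.002],-1]])

```text
t: 12.0
eef_pos: [593.2, 249.2, 245.8]
tool_rot: [0.001, 0.679, 0.734, 0.002]
contact_force: [-4.9, -0.1, 5.9]
gripper_width: 3.8
finger_force: 109.0
```

Request:
send_rows(increments=[[[0,0,0],[0,0,0.001],-1],[[0,0,0],[0,0,0.002],-1],[[0,0,0],[0,0,0.002],-1]])

```text
t: 12.25
eef_pos: [593.1, 249.1, 242.3]
tool_rot: [0.001, 0.679, 0.734, 0.001]
contact_force: [-3.3, 1.8, 4.3]
gripper_width: 3.8
finger_force: 108.6
```

Request:
send_rows(increments=[[[0,0,0],[0,0,0.001],-1],[[0,0,0],[0,0,0.001],-1]])

```text
t: 12.42
eef_pos: [593.1, 249.1, 242.0]
tool_rot: [0.001, 0.679, 0.734, 0.001]
contact_force: [-3.9, 1.1, 6.8]
gripper_width: 3.8
finger_force: 109.4
```

Request:
send_rows(increments=[[[0,0,0],[0,0,0.001],-1],[[0,0,0],[0,0,0.001],-1]])

```text
t: 12.58
eef_pos: [593.2, 249.1, 241.9]
tool_rot: [0.001, 0.679, 0.734, 0.001]
contact_force: [-5.5, 0.7, 9.6]
gripper_width: 3.6
finger_force: 109.5
```

Request:
send_rows(increments=[[[0,0,0],[0,0,0.001],-1],[[0,0,0],[0,0,0.001],-1]])

```text
t: 12.75
eef_pos: [593.2, 249.2, 241.6]
tool_rot: [0.001, 0.679, 0.734, 0.001]
contact_force: [-6.9, -0.2, 11.9]
gripper_width: 3.4
finger_force: 109.9
```

Request:
send_rows(increments=[[[0,0,0],[0,-0.0005,-0.002],-1],[[0,0,0],[0,-0.001,-0.003],-1],[[0,0,0],[0,-0.001,-0.003],-1]], newtons=20)

```text
t: 13.0
eef_pos: [592.5, 249.0, 241.7]
tool_rot: [0.001, 0.679, 0.734, 0.002]
contact_force: [2.0, 2.0, 1.0]
gripper_width: 3.6
finger_force: 108.3
```

```bash
python3 - <<'E'
from h import *
go([593.2,249.1,242],.077)
s,im,d,m=snap('scene')
cv2.imwrite('pics/s3.png',cv2.resize(im[130:270,240:380],None,fx=4,fy=4,interpolation=2)[...,::-1])
E
```

```text
t 13.0 pos [592.5 249.  241.7] turn [ 0.0037 -0.0008  0.0009] shift [ 0.0001  0.0007 -0.0003] F [2. 2. 1.] w 3.6 ff 108.3
```

View pics/s3.png

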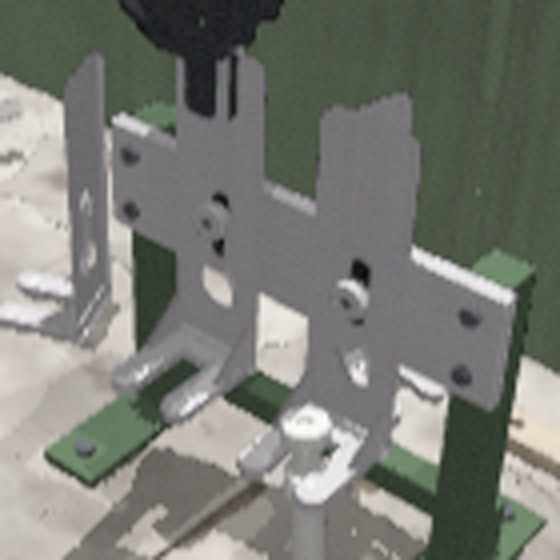

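The head of the free stud sits at the slot's top, at crop (212,218), and the bracket hangs like its neighbour. I'll release it now.

Request:
send_rows(increments=[[[0,0,0],[0,0,0],-0.8],[[0,0,0],[0,0,0],-0.6],[[0,0,0],[0,0,0],-0.4],[[0,0,0],[0,0,0],-0.2],[[0,0,0],[0,0,0],0],[[0,0,0],[0,0,0],0.2],[[0,0,0],[0,0,0],0.2],[[0,0,0],[0,0,0],0.2]])

```text
t: 13.72
eef_pos: [591.4, 248.6, 241.3]
tool_rot: [-0.0, 0.679, 0.734, -0.0]
contact_force: [0.8, 1.0, 1.5]
gripper_width: 51.3
finger_force: 0.0
```

Request:
send_rows(increments=[[[0,0,0],[0,0,-0.01],0.2],[[0,0,0],[0,0,-0.03],0.2],[[0,0,0],[0,0,-0.06],0.2],[[0,0,0],[0,0,-0.09],0.2],[[0,0,0],[0,0,-0.12],0.2],[[0,0,0],[0,0,-0.14],0.2],[[0,0,0],[0,0,-0.14],0.2],[[0,0,0],[0,0,-0.14],0.2]])

```text
t: 14.38
eef_pos: [591.8, 248.8, 383.5]
tool_rot: [0.001, 0.679, 0.734, 0.002]
contact_force: [-0.5, -1.2, -0.3]
gripper_width: 51.5
finger_force: 0.0
```

```bash
python3 - <<'E'
from h import *
go([593.2,249.1,242],.077)
s,im,d,m=snap('scene')
cv2.imwrite('pics/s4.png',cv2.resize(im[130:270,240:380],None,fx=4,fy=4,interpolation=2)[...,::-1])
E
```

```text
t 14.38 pos [591.8 248.8 383.5] turn [ 0.0037 -0.0005  0.001 ] shift [1.000e-04 9.000e-04 1.415e-01] F [-0.5 -1.2 -0.3] w 51.5 ff 0.0
```

View pics/s4.png

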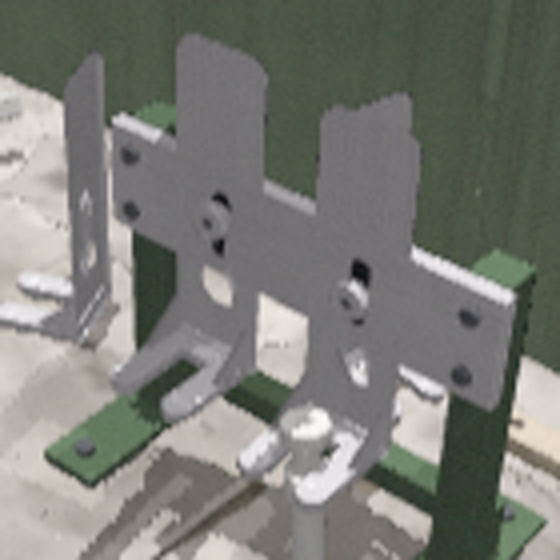

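The bracket hangs home with the stud head at (212,218), and the gripper is clear of it. Handing in.

```bash
python3 -c "
from h import *
print(r.finish_job())"
```

```text
the job is handed in; nothing more can be done
None
```

The fork bracket hangs on the free stud: it slid down to a hard stop with the head at the slot's top, I let go, and the job was handed in at about 14 s with the gripper clear.

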